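# Lay the standing loaf tin lid up and press it home against the tray's sprung end stop

## Task

On the top tray a lidded loaf tin stands on its end: push it over, high on its lid side, so that it falls onto its back with the lid and its wire handle facing up. Then slide the lying tin along the tray until it seats square against the sprung end stop and lean on it there for a moment with about 10 N (the stop is bent by 20 N), and leave it lying there, touching the stop and square to the tray. Do not shift or knock over the round canister or anything else on the cart.

Things in the scene. Friction and masses are not known exactly. Their poses are not given: they have to be found in the camera images.
- tray: two nested aluminium sheet trays, fixed, 460 x 320 mm, wall rims 24 mm high above the table. Origin: centre of the underside, on the table; the floor on which tin and canister stand is 10 mm above it. Its +x axis runs along the length, from the end where the tin stands to the end stop; z up
- end_stop: end stop: two steel side rails fixed on the tray's long rims, carrying a crossbar with an upright sprung steel face plate 260 mm wide, 14 to 54 mm above the table, square to the tray's x. Origin at table height, 170 mm along +x from the tray's origin; axes as the tray's. The plate yields along +x by 0.2 mm per newton; 20 N or more from the tin spoils it
- tin: closed steel loaf tin, 0.3 to 0.6 kg, standing on end: 70 (x) by 84 (y) by 180 mm high (z). Origin: centre of the end face it stands on at the start. The back, +x face, must end up underneath. At the start its x points within 0.2 rad of the tray's +x, so it falls towards the stop, not reaching it. It tips by itself beyond 0.37 rad; pushed below about 60 mm it may slide
- tin_lid (a point): centre of the lid's outer face, 38 mm from the tin's z axis on its -x side, 90 mm from either end. The lid is flat, 88 mm wide, 3 mm thick; a black wire handle 51 mm wide stands out 20 mm from it just below this point. About 83 mm above the table once the tin lies lid up. The lying tin slides on the tray at about 1 to 5 N
- canister: white ceramic canister with a wooden lid, round, 70 mm in diameter, 123 mm high, standing beside the tin on the same tray (on either side of it, axes about 140 mm apart). Origin: centre of its foot. To be left alone
- scraper: dough scraper 110 x 93 x 16 mm lying on the block; leave alone
- spoon_rest: ceramic spoon rest 165 x 80 x 18 mm lying on the block; leave alone
- whisk: stainless whisk 280 mm long, 50 mm thick, lying on the block; leave alone
- mug: ceramic mug 80 mm in diameter, 90 mm high; leave alone
- salt_jar: closed glass jar 60 mm in diameter, 100 mm high; leave alone
- stop_zone (a point): fixed point amid the range of the crossbar's settings, 160 mm along +x from the tray's origin, 34 mm above the table. The true setting is NOT reported: the plate's near face (towards -x) lies anywhere from 30 mm before to 30 mm beyond it. Its spring keeps it in touch with a tin pressed against it; friction holds the tin. A tin that meets the plate askew jams: square it on the way
There are look-alikes about, which are no part of the job. Leave any orange, purple or yellow look-alike of the tin alone.

How it is judged:
On the way, in this order (a step that is already met when the one before it is completed fails the run):
1. the tin lies on its back on the tray, lid up (angle between tin's own x axis and vertical above 3 rad and height (world z) of tin_lid between 0.075 and 0.092 m), for 0.3 s.
2. lying lid up, the tin is pressed against the end stop with 4 N or more (angle between tin's own x axis and vertical above 3 rad and contact force between tin and end_stop above 4 N), for 0.3 s.
At the end, for the whole second after the job is handed in: The tin lies flat on the tray floor, lid up (within 3.5 degrees), square to the tray within 0.05 rad, at rest and touching the sprung end stop (0.1 N or more), and the canister stands upright (angle between tin's own x axis and vertical above 3.08 rad and height (world z) of tin_lid between 0.078 and 0.088 m and angle between the z axis of tin and the x axis of tray, either way round below 0.05 rad and contact force between tin and end_stop above 0.1 N and linear speed of tin below 0.01 m/s and angle between canister's own z axis and vertical below 0.1 rad).
It fails at once if the tin presses the end stop with more than 20 N (contact force between tin and end_stop above 20 N).
It fails at once if the canister is shifted by more than 15 mm or tipped (distance of canister from where it was at the start of the episode above 0.015 m or angle between canister's own z axis and vertical above 0.3 rad).
It fails at once if a bystander is shifted by more than 20 mm (distance of any of scraper, spoon_rest, whisk, mug, salt_jar from where it was at the start of the episode above 0.02 m).
It also fails if it takes over 72 s, if anything falls off the work surface, if the arm or the gripper's body presses on something with over 40 N, if the wrist force passes 120 N, or if a joint passes its speed limit or range.

## Robot

A 7-joint arm with a two-finger parallel gripper is mounted at the origin on the work surface. World frame = base frame: x ahead of the robot, y to its left, z up, the work surface at z = 0. Lengths are in m, angles in rad, forces in N, time in s.
With the tool pointing down it reaches from about 0.425 to 0.925 m from the base axis. Payload 6.8 kg.
Tool frame: the origin (TCP) lies on the centre line of the jaws, within the pads' length; the fingertips stand bot.tip_reach ahead of it and the grasp point (between the pads) lies 3 mm ahead of it (bot.tip_reach is the distance from the TCP to the fingertips, in m); z points along the fingers, y is the line along which they close (so a half turn about z gives the same grasp; the last joint's range is limited). The gripper opens to 85 mm and grips with 20 to 120 N. Pads are 22 mm wide; open, the fingers measure 114 mm over their backs; the gripper's body (76 mm by 85 mm) begins 54 mm behind the grasp point. The pads swing forward as they close: fully open they stand 13 mm farther back than shut.
Start: joints at [1.134, 0.477, 0.022, 1.555, -0.011, 1.109, -0.083], TCP at [0.218, -0.639, 0.253] pointing down, gripper open.
Joint ranges: [-2.96, 2.96], [-0.34, 2.1], [-1.41, 1.46], [0.24, 2.44], [-1.37, 4.51], [0.17, 1.92], [-2.96, 2.96]. Speed limits (rad/s): [2.39, 2.39, 3.14, 3.14, 3.14, 3.14, 3.14].

## Interface

Orientations are given as a unit quaternion [w, x, y, z].
In Python, from station import bot gives the robot as it stands.
- The arm moves only by the tool jog_arm, never from a script. Its argument "deltas" is a list of rows, each a list of 7 numbers: the shift along the world's x, y, z in m, then the turn, a rotation vector about the world's x, y, z in rad, then the opening, from 0 (shut) to 1 (fully open). In form: [[x, y, z, rx, ry, rz, grip], ...]. A call has 1 to 10 rows; each row shifts and turns the commanded pose from where the row before left it; what a row does not reach is not made up. A row lasts 1/10 s, in which the tool goes at most 50 mm and 8.59 degrees, less where a joint would pass 70% of its speed; a pose out of reach is approached as far as the arm can. A call with a gripper value outside its range is refused whole. The fingers move at their own pace and stop on an object; "newtons" is the grip in N (left out, the last holds). Time passes only in rows, so rows that do not move let the fingers close. It gives the time, the measured TCP pose, the force, the opening and the grip force at its end, in the units of the state.
- bot.get_obs(): the state, without advancing time (a new reading comes with each control period).
- bot.read_camera(name): name is "scene" or "top" or "wrist"; returns a dict with "img" (480x640x3 uint8, red, green, blue), "K" (3x3 intrinsics, pixels), "eye" and "attitude" of the camera in the world. Camera axes: x right, y down, z forward; pixel columns grow to the right and rows downward; lengths in m; the calibration is good to about 2 mm. A picture is of the moment at which its call begins. There is no depth.
- bot.hand_in(): hands the job in; it is judged then, once.
The state is a dict: "t": time; "q": joint angles; "joint_vel": joint speeds; "joint_torque": joint torques, N m; "eef_pos": TCP position; "tool_rot": TCP orientation; "contact_force": force on the tool from outside, world axes, zero at the start; "torque": the same for the moment, N m; "gripper_width": opening from 0.0 (shut) to 1.0 (fully open); "grasp_force": force on a finger pad.
Only numpy, scipy, OpenCV 4.12 (cv2) and the standard library are available. Lean on these libraries where they do the work, as an engineer would, in place of code of your own. Each camera call takes 0.05 s, during which the arm holds its last target. There are 200 camera calls.

## Working session

There is one attempt and no reset: what is moved stays moved. The work goes in short steps, Python scripts to look and compute and a tool call to move; the robot and the scene stay as the last step left them, time stands still between calls to the robot, and variables do not carry over. Pictures are saved under pics/ and viewed, at most 10 in all, crops included, and the job is handed in when it is done.

Besides the shell and the picture viewer there is one more tool, called after "Request:" by a JSON object that holds its "method" and its "body". jog_arm: Moves the arm, as the interface text tells. Its arguments: {"type":"object","properties":{"deltas":{"type":"array"},"newtons":{"type":"number"}},"required":["deltas"]}

```bash
mkdir -p pics; ls
cat > h.py <<'E'
import numpy as np, cv2
from scipy.spatial.transform import Rotation as R
from station import bot
def cam(n):
    c=bot.read_camera(n); q=c["attitude"]; q=np.array(q)
    M=q if q.shape==(3,3) else R.from_quat([q[1],q[2],q[3],q[0]]).as_matrix()
    return c["img"],np.array(c["K"]),np.array(c["eye"]),M
def toz(K,e,M,u,v,z):
    d=M@np.linalg.solve(K,[u,v,1.]); return e+d*(z-e[2])/d[2]
def proj(K,e,M,p):
    c=(np.atleast_2d(p)-e)@M; c=c@K.T; return c[:,:2]/c[:,2:]
E
python3 - <<'E'
from h import *
for n in("scene","top"):
    im,K,e,M=cam(n); cv2.imwrite(f"pics/{n}0.png",im[:,:,::-1]); np.savez(n+"0.npz",im=im,K=K,e=e,M=M); print(n,K.tolist(),e,M.tolist())
print(bot.get_obs(),bot.tip_reach)
E
```

```text
pics
scene [[521.2171380211475, 0.0, 309.68324240432577], [0.0, 521.2171380211475, 239.322369428419], [0.0, 0.0, 1.0]] [1.26786602 0.1992313  1.06587653] [[-0.3070083351493588, 0.7337490595937256, -0.6061008164440488], [0.9515155286071816, 0.22388196670029942, -0.21093853087049375], [-0.019080905854156005, -0.6414742259294052, -0.7669072541709692]]
top [[560.1657545550031, 0.0, 321.2039097647238], [0.0, 560.1657545550031, 242.1710261426716], [0.0, 0.0, 1.0]] [ 0.2352011  -0.06040611  1.56627359] [[0.001185221726631922, -0.9840705424115581, 0.17777447175362535], [-0.9999515703997357, 0.0005705648516979166, 0.009825034903377203], [-0.009769959291690694, -0.17777750705185352, -0.9840222080226986]]
{'t': 0.1, 'q': array([ 1.13389776,  0.47775985,  0.02236431,  1.55629747, -0.01149596,
        1.10930117, -0.08310658]), 'joint_vel': array([-0.00023773, -0.00319322,  0.00239395, -0.00169914,  0.00175589,
       -0.00149644, -0.00058199]), 'joint_torque': array([ 3.90591624e-03, -5.97758424e+01,  1.61310352e+00, -2.81954116e+01,
        1.27829664e-02,  5.01861039e-03, -4.96577840e-06]), 'eef_pos': array([ 0.21779004, -0.63840092,  0.25241816]), 'tool_rot': array([-7.94042992e-04,  9.86516796e-01,  1.63657999e-01, -1.99269161e-04]), 'contact_force': array([ 0.23568009,  0.15763029, -0.78869899]), 'torque': array([0.01037518, 0.01145769, 0.04111644]), 'grasp_force': 0.0, 'gripper_width': 1.001373581469972} 0.022
```

View pics/scene0.png

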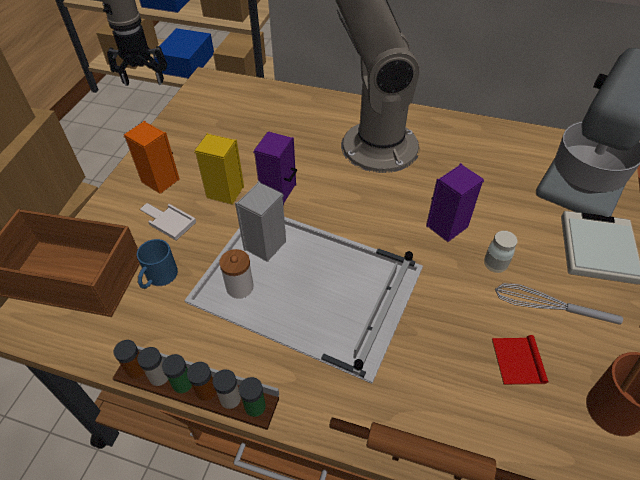

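View pics/top0.png

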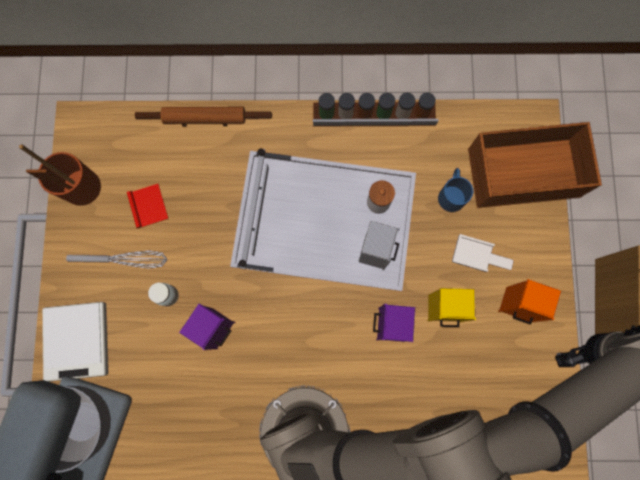

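The grey tin stands at top-view (380,243), with its handle at (396,250) on the right. The canister is at (381,196) and the stop bar at about (260,210). The look-alikes are purple (207,327) and (395,323), yellow (452,304) and orange (530,300). Only the grey one stands on the tray, so I'll confirm it in a crop.

Run:
```python
import numpy as np,cv2
d=np.load("top0.npz"); im=d["im"][140:300,225:425,::-1]
cv2.imwrite("pics/top_c.png",cv2.resize(im,None,fx=3.75,fy=3.75,interpolation=cv2.INTER_CUBIC)[:600])
d=np.load("scene0.npz"); im=d["im"][170:390,180:430,::-1]
cv2.imwrite("pics/sc_c.png",cv2.resize(im,None,fx=2.7,fy=2.7,interpolation=cv2.INTER_CUBIC)[:600])
```

```text
(no output)
```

View pics/top_c.png

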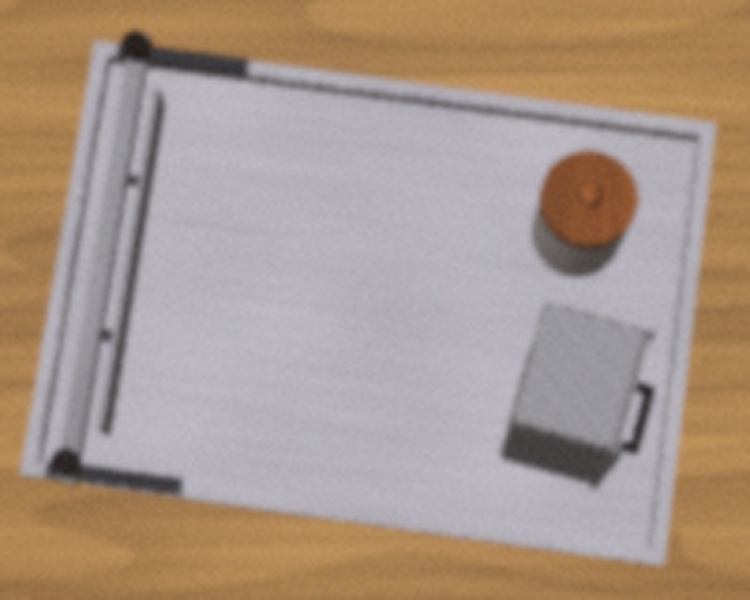

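View pics/sc_c.png

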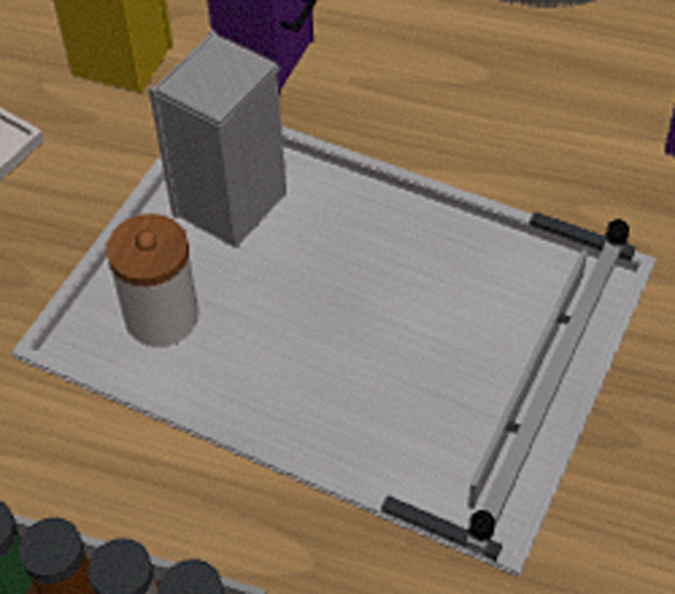

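The crop confirms the grey tin, with its handle on the right at (396,251) in the full image and the lid away from the stop. The plate's dark edge runs from crop (160,95) to (105,432).

Run:
```python
from h import *
d=np.load("top0.npz");K,e,M=d["K"],d["e"],d["M"]
f=lambda p,z:toz(K,e,M,p[0]/3.75+225,p[1]/3.75+140,z)[:2]
c=[f(p,.024) for p in[(93,40),(715,122),(663,564),(22,474)]]
print("tray",np.round(c,4),np.linalg.norm(np.diff(c,axis=0),axis=1)); o=np.mean(c,0)
x=(c[0]+c[3]-c[1]-c[2]); yaw=np.arctan2(x[1],x[0]);y2=c[3]-c[0]  # tray y
print(o,yaw, np.arctan2(*(c[0]-c[3])[::-1]), np.arctan2(*(c[1]-c[2])[::-1]))
X=np.array([np.cos(yaw),np.sin(yaw)]);Y=np.array([-X[1],X[0]])
T=lambda p:np.round([(p-o)@X,(p-o)@Y],4)
t=[f(p,.19) for p in[(547,303),(647,331),(619,452),(518,428)]]
print("tin top",np.round(t,4),np.mean(t,0),T(np.mean(t,0)),np.linalg.norm(np.diff(t,axis=0),axis=1),[np.arctan2(*(a-b)[::-1]) for a,b in((t[0],t[1]),(t[3],t[2]))],[np.arctan2(*(a-b)[::-1]) for a,b in((t[0],t[3]),(t[1],t[2]))])
print("tinbase",[T(f(p,.010)) for p in[(503,455),(597,487)]],[np.round(f(p,.010),4) for p in[(503,455),(597,487)]])
print("can",f((588,198),.115),T(f((588,198),.115)))
print("plate",[T(f(p,.054)) for p in[(160,95),(105,432)]],[T(f(p,.014)) for p in[(160,95),(105,432)]])
print("X",X,"Y",Y)
d=np.load("scene0.npz");K,e,M=d["K"],d["e"],d["M"]
g=lambda p,z:toz(K,e,M,p[0]/2.7+180,p[1]/2.7+170,z)[:2]
print("scene tin top",[T(g(p,.19)) for p in[(211,36),(277,68),(219,122),(152,90)]],T(g((237,246),.010)))
print("scene plate top",[T(g(p,.054)) for p in[(583,254),(473,487)]])
print("can",T(g((160,330),.010)))
```

```text
tray [[ 0.7824  0.1614]
 [ 0.7159 -0.3147]
 [ 0.3789 -0.2669]
 [ 0.4455  0.2061]] [0.48076523 0.34037827 0.47771026]
[ 0.58065742 -0.05350918] 1.4314221790485777 -0.13184217811005025 -0.14082989168625093
tin top [[ 0.5383 -0.1714]
 [ 0.5191 -0.2378]
 [ 0.4375 -0.2174]
 [ 0.4536 -0.1509]] [ 0.48712181 -0.19438098] [-0.1525  0.0731] [0.06917394 0.08413785 0.0684464 ] [np.float64(1.289538473064745), np.float64(1.3335711648370963)] [np.float64(-0.23664260180463942), np.float64(-0.24447180028779475)]
tinbase [array([-0.1134,  0.1042]), array([-0.1858,  0.1184])] [array([ 0.4617, -0.1513]), array([ 0.4376, -0.2211])]
can [ 0.63137804 -0.20771059] [-0.1457 -0.0717]
plate [array([ 0.1782, -0.1242]), array([0.1778, 0.1344])] [array([ 0.1844, -0.1365]), array([0.1839, 0.1289])]
X [0.13892336 0.99030314] Y [-0.99030314  0.13892336]
scene tin top [array([-0.1787,  0.1127]), array([-0.1063,  0.1019]), array([-0.121 ,  0.0245]), array([-0.1921,  0.0329])] [-0.1233  0.03  ]
scene plate top [array([0.1829, 0.1257]), array([ 0.183 , -0.1303])]
can [-0.1403 -0.0835]
```

Request:
{"method": "jog_arm", "body": {"deltas": [[0.018,0.026,0.015,0,0,0.07,0.5],[0.018,0.026,0.015,0,0,0.07,0.5],[0.018,0.026,0,0,0,0.07,0.5],[0.018,0.026,0,0,0,0.07,0.5],[0.018,0.026,0,0,0,0.07,0.5],[0.018,0.026,0,0,0,0.07,0.5],[0.018,0.026,0,0,0,0.07,0.5],[0.018,0.026,0,0,0,0.07,0.5],[0.018,0.026,0,0,0,0.07,0.5],[0.018,0.026,0,0,0,0.07,0.5]]}}

```text
t: 1.1
eef_pos: [0.399, -0.3769, 0.2832]
tool_rot: [-0.0, 0.869, 0.494, -0.0]
contact_force: [0.2, -1.1, 0.6]
gripper_width: 0.502
grasp_force: 0.0
```

Request:
{"method": "jog_arm", "body": {"deltas": [[0.018,0.026,0,0,0,0.08,0.5],[0.018,0.026,0,0,0,0.08,0.5],[0.018,0.026,0,0,0,0.07,0.5],[0.018,0.026,0,0,0,0.07,0.5],[0,0,-0.03,0,0,0,0.5],[0,0,-0.03,0,0,0,0.5],[0,0,-0.03,0,0,0,0.5],[0,0,-0.028,0,0,0,0.5],[0,0,0,0,0,0,0.5],[0,0,0,0,0,0,0.5]]}}

```text
t: 2.1
eef_pos: [0.4702, -0.2743, 0.1656]
tool_rot: [-0.0, 0.787, 0.617, -0.0]
contact_force: [0.3, -0.1, 0.9]
gripper_width: 0.501
grasp_force: 0.0
```

Run:
```python
from h import *
o=bot.get_obs();q=o["tool_rot"];m=R.from_quat([q[1],q[2],q[3],q[0]]).as_matrix()
print(o["t"],o["eef_pos"],m.round(3).tolist(),o["contact_force"],o["gripper_width"])
ims=[cam(n)[0] for n in("top","scene")]
a=cv2.resize(ims[0][140:320,225:465,::-1],(400,300));b=cv2.resize(ims[1][100:340,150:470,::-1],(400,300))
cv2.imwrite("pics/p1.png",np.hstack([a,b]))
```

```text
2.1 [ 0.47022071 -0.27425572  0.16557972] [[0.238, 0.971, -0.0], [0.971, -0.238, 0.001], [0.0, -0.001, -1.0]] [ 0.27287888 -0.09850903  0.91059876] 0.5012567438566392
```

View pics/p1.png

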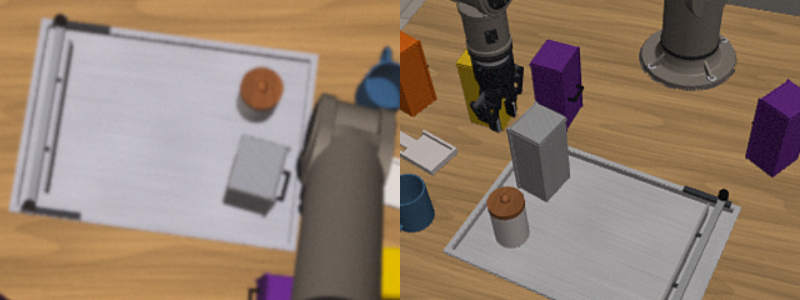

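Request:
{"method": "jog_arm", "body": {"deltas": [[0.002,0.008,0,0,0,0,0.5],[0.002,0.008,0,0,0,0,0.5],[0.002,0.008,0,0,0,0,0.5],[0.001,0.005,0,0,0,0,0.5],[0.001,0.005,0,0,0,0,0.5],[0.001,0.005,0,0,0,0,0.5],[0.0015,0.005,0,0,0,0,0.5],[0.0015,0.005,0.001,0,0,0,0.5],[0.0015,0.005,0.001,0,0,0,0.5],[0.0015,0.005,0.001,0,0,0,0.5]]}}

```text
t: 3.2
eef_pos: [0.4852, -0.2155, 0.1685]
tool_rot: [0.0, 0.787, 0.617, 0.0]
contact_force: [0.2, -1.1, 0.9]
gripper_width: 0.501
grasp_force: 0.6
```

Request:
{"method": "jog_arm", "body": {"deltas": [[0.001,0.005,0.001,0,0,0,0.5],[0.001,0.005,0.001,0,0,0,0.5],[0.0015,0.005,0.001,0,0,0,0.5],[0.001,0.005,0.001,0,0,0,0.5],[0.001,0.005,0.001,0,0,0,0.5],[0.001,0.005,0.001,0,0,0,0.5],[0,0,0,0,0,0,0.5]]}}

```text
t: 3.9
eef_pos: [0.4917, -0.1848, 0.1744]
tool_rot: [-0.0, 0.787, 0.617, 0.0]
contact_force: [0.5, -0.8, -0.3]
gripper_width: 0.5
grasp_force: 0.0
```

Run:
```python
from h import *
o=bot.get_obs()
print(o["t"],o["eef_pos"],o["contact_force"])
ims=[cam(n)[0] for n in("top","scene")]
a=cv2.resize(ims[0][140:320,225:465,::-1],(400,300));b=cv2.resize(ims[1][100:340,150:470,::-1],(400,300))
cv2.imwrite("pics/p2.png",np.hstack([a,b]))
```

```text
3.9 [ 0.49170835 -0.18479339  0.17442481] [ 0.51480204 -0.78701734 -0.3076856 ]
```

View pics/p2.png

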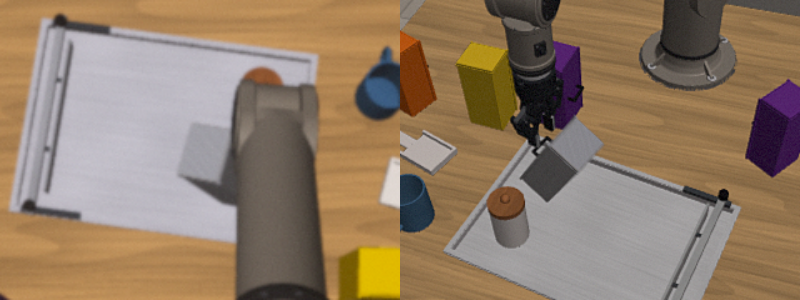

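The tin is mid-fall, so I raise the tool clear and let it land.

Request:
{"method": "jog_arm", "body": {"deltas": [[0,-0.005,0.01,0,0,0,0.5],[-0.001,-0.01,0.01,0,0,0,0.5],[-0.002,-0.02,0.01,0,0,0,0.5],[-0.005,-0.02,0,0,0,0,0.5],[-0.005,-0.02,0,0,0,0,0.5],[-0.005,-0.02,0,0,0,0,0.5],[-0.005,-0.02,0,0,0,0,0.5],[-0.005,-0.02,0,0,0,0,0.5],[0,0,0,0,0,0,0.5],[0,0,0,0,0,0,0.5]]}}

```text
t: 5.0
eef_pos: [0.4633, -0.3218, 0.2049]
tool_rot: [0.0, 0.788, 0.616, 0.0]
contact_force: [0.2, 0.7, -0.7]
gripper_width: 0.5
grasp_force: 0.0
```

Run:
```python
from h import *
o=bot.get_obs()
print(o["t"],o["eef_pos"],o["contact_force"])
im,K,e,M=cam("top");np.savez("top1.npz",im=im,K=K,e=e,M=M)
i2=cam("scene")[0]
a=cv2.resize(im[145:295,230:430,::-1],(800,600),interpolation=cv2.INTER_CUBIC)
a[:150,:200]=cv2.resize(i2[170:320,220:420,::-1],(200,150))
cv2.imwrite("pics/p3.png",a)
```

```text
5.0 [ 0.46325032 -0.32177335  0.20494976] [ 0.16304112  0.69192648 -0.70224126]
```

View pics/p3.png

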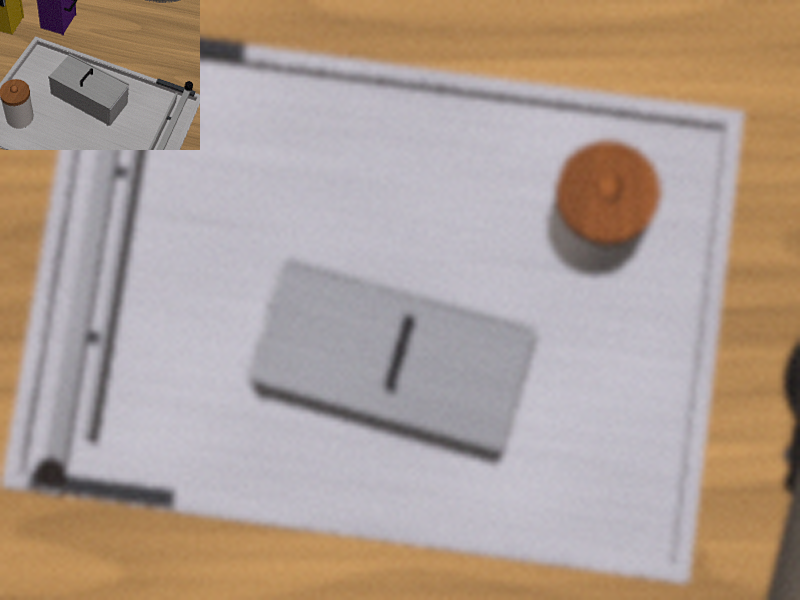

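The tin lies lid up, with lid corners at crop (290,260), (537,330), (500,452) and (250,380). The handle is at (400,355) and the canister hasn't moved.

Run:
```python
from h import *
d=np.load("top1.npz");K,e,M=d["K"],d["e"],d["M"]
f=lambda p,z:toz(K,e,M,p[0]/4+230,p[1]/4+145,z)[:2]
o=np.array([.5807,-.0535]);X=np.array([.1389,.9903]);Y=np.array([-.9903,.1389])
T=lambda p:np.round([(p-o)@X,(p-o)@Y],4)
t=np.array([f(p,.083) for p in[(290,260),(537,330),(500,452),(250,380)]])
print(t.round(4),t.mean(0),T(t.mean(0)),[T(a) for a in t],[np.arctan2(*(a-b)[::-1]) for a,b in((t[0],t[1]),(t[3],t[2]))],"end",(t[1]+t[2])/2)
for p in[(45,200),(98,440),(143,155)]:print(T(f(p,.054)))
```

```text
[[ 0.5921  0.0054]
 [ 0.5434 -0.1618]
 [ 0.4601 -0.1361]
 [ 0.5092  0.0317]] [ 0.5261859  -0.06519814] [-0.0192  0.0524] [array([ 0.0599, -0.0031]), array([-0.1125,  0.0219]), array([-0.0985,  0.108 ]), array([0.0745, 0.0827])] [np.float64(1.2871933623577339), np.float64(1.2862872761876178)] end [ 0.5017304  -0.14896369]
[ 0.2377 -0.0288]
[0.1738 0.1333]
[ 0.1751 -0.0703]
```

Request:
{"method": "jog_arm", "body": {"deltas": [[0.01,0.03,0,0,0,0.035,0.5],[0.01,0.03,0,0,0,0.035,0.5],[0.01,0.03,0,0,0,0.035,0.5],[0.0115,0.0325,0,0,0,0,0.5],[0,0,-0.04,0,0,0,0.5],[0,0,-0.04,0,0,0,0.5],[0,0,-0.04,0,0,0,0.5],[0,0,-0.02,0,0,0,0.5],[0,0,-0.02,0,0,0,0.5],[0,0,0,0,0,0,0.5]]}}

```text
t: 6.1
eef_pos: [0.5035, -0.1967, 0.0422]
tool_rot: [-0.002, 0.753, 0.658, -0.001]
contact_force: [-0.4, 0.6, -0.8]
gripper_width: 0.5
grasp_force: 0.0
```

Request:
{"method": "jog_arm", "body": {"deltas": [[0.0007,0.005,0,0,0,0,0.5],[0.0007,0.005,0,0,0,0,0.5],[0.0007,0.005,0,0,0,0,0.5],[0.0007,0.005,0,0,0,0,0.5],[0.0007,0.005,0,0,0,0,0.5],[0.0007,0.005,0,0,0,0,0.5],[0.0007,0.005,0,0,0,0,0.5],[0.0007,0.005,0,0,0,0,0.5],[0.0007,0.005,0,0,0,0,0.5],[0.0007,0.005,0,0,0,0,0.5]]}}

```text
t: 7.1
eef_pos: [0.5121, -0.1483, 0.0444]
tool_rot: [0.0, 0.754, 0.657, 0.0]
contact_force: [0.3, -4.0, 0.8]
gripper_width: 0.501
grasp_force: 0.0
```

Request:
{"method": "jog_arm", "body": {"deltas": [[0.0007,0.005,0,0,0,0,0.5],[0.0007,0.005,0,0,0,0,0.5],[0.0007,0.005,0,0,0,0,0.5],[0.0007,0.005,0,0,0,0,0.5],[0.0007,0.005,0,0,0,0,0.5],[0.0007,0.005,0,0,0,0,0.5]]}}

```text
t: 7.7
eef_pos: [0.5159, -0.118, 0.0442]
tool_rot: [-0.0, 0.754, 0.657, -0.0]
contact_force: [0.4, -4.4, 1.5]
gripper_width: 0.496
grasp_force: 0.0
```

Run:
```python
from h import *
o=bot.get_obs()
print(o["t"],o["eef_pos"],o["contact_force"],o["torque"])
im,K,e,M=cam("top");np.savez("top2.npz",im=im,K=K,e=e,M=M)
a=cv2.resize(im[145:295,230:430,::-1],(800,600),interpolation=cv2.INTER_CUBIC)
cv2.imwrite("pics/p4.png",a)
```

```text
7.7 [ 0.51588691 -0.11797964  0.0442174 ] [ 0.38661902 -4.38369425  1.54168148] [-0.79831996  0.11473146  0.10441377]
```

View pics/p4.png

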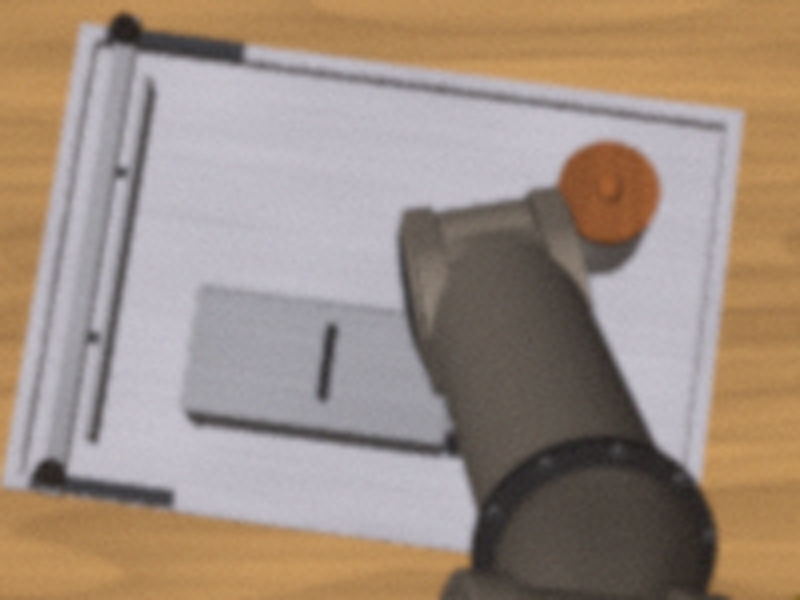

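The tin is now about square, with its lid's leading edge from crop (203,288) to (186,410) and the plate's line from (150,82) to (95,440).

Run:
```python
from h import *
d=np.load("top2.npz");K,e,M=d["K"],d["e"],d["M"]
f=lambda p,z:toz(K,e,M,p[0]/4+230,p[1]/4+145,z)[:2]
o=np.array([.5807,-.0535]);X=np.array([.1389,.9903]);Y=np.array([-.9903,.1389])
T=lambda p:np.round([(p-o)@X,(p-o)@Y],4)
a=lambda p,q:np.arctan2(*(p-q)[::-1])
print([T(f(p,.083)) for p in[(203,288),(186,410)]],a(f((203,288),.083),f((400,311),.083)),a(f((186,410),.083),f((440,445),.083)))
print([T(f(p,.054)) for p in[(150,82),(95,440)]])
print(a(f((243,55),.024),f((742,112),.024)),a(f((5,488),.024),f((470,550),.024)))
```

```text
[array([0.1156, 0.0243]), array([0.1141, 0.1089])] 1.451016051159301 1.431844885814177
[array([ 0.1786, -0.1236]), array([0.1758, 0.1336])]
1.450200237960678 1.4377880810067576
```

Request:
{"method": "jog_arm", "body": {"deltas": [[0.0007,0.005,0,0,0,0,0.5],[0.0007,0.005,0,0,0,0,0.5],[0.0007,0.005,0,0,0,0,0.5],[0.0007,0.005,0,0,0,0,0.5],[0.0007,0.005,0,0,0,0,0.5],[0.0007,0.005,0,0,0,0,0.5],[0.0007,0.005,0,0,0,0,0.5],[0.0007,0.005,0,0,0,0,0.5],[0.0003,0.002,0,0,0,0,0.5],[0.0001,0.001,0,0,0,0,0.5]]}}

```text
t: 8.75
eef_pos: [0.5221, -0.0749, 0.0442]
tool_rot: [-0.0, 0.754, 0.657, 0.0]
contact_force: [1.0, -3.4, -1.1]
gripper_width: 0.501
grasp_force: 0.0
```

Request:
{"method": "jog_arm", "body": {"deltas": [[0.0001,0.001,0,0,0,0,0.5],[0.0001,0.001,0,0,0,0,0.5],[0.0002,0.001,0,0,0,0,0.5],[0.0001,0.001,0,0,0,0,0.5]]}}

```text
t: 9.15
eef_pos: [0.5226, -0.0713, 0.0443]
tool_rot: [-0.0, 0.754, 0.657, 0.0]
contact_force: [0.5, -3.2, -1.5]
gripper_width: 0.498
grasp_force: 0.0
```

Request:
{"method": "jog_arm", "body": {"deltas": [[0.0001,0.001,0,0,0,0,0.5],[0.0002,0.001,0,0,0,0,0.5],[0.0001,0.001,0,0,0,0,0.5]]}}

```text
t: 9.45
eef_pos: [0.5231, -0.0683, 0.0443]
tool_rot: [-0.0, 0.754, 0.657, 0.0]
contact_force: [-0.5, -3.1, -1.4]
gripper_width: 0.501
grasp_force: 0.0
```

Request:
{"method": "jog_arm", "body": {"deltas": [[0.0001,0.001,0,0,0,0,0.5],[0.0002,0.001,0,0,0,0,0.5]]}}

```text
t: 9.65
eef_pos: [0.5234, -0.0663, 0.0443]
tool_rot: [-0.0, 0.754, 0.657, -0.0]
contact_force: [-0.7, -2.7, -1.5]
gripper_width: 0.504
grasp_force: 0.0
```

Request:
{"method": "jog_arm", "body": {"deltas": [[0.0001,0.001,0,0,0,0,0.5],[0.0001,0.001,0,0,0,0,0.5]]}}

```text
t: 9.85
eef_pos: [0.5236, -0.0642, 0.0443]
tool_rot: [0.0, 0.754, 0.657, 0.0]
contact_force: [0.2, -2.7, -1.6]
gripper_width: 0.503
grasp_force: 0.0
```

Request:
{"method": "jog_arm", "body": {"deltas": [[0.0002,0.001,0,0,0,0,0.5]]}}

```text
t: 9.95
eef_pos: [0.5238, -0.0633, 0.0443]
tool_rot: [0.0, 0.754, 0.657, -0.0]
contact_force: [-0.6, -3.1, -1.2]
gripper_width: 0.502
grasp_force: 0.0
```

Request:
{"method": "jog_arm", "body": {"deltas": [[0.0001,0.001,0,0,0,0,0.5],[0.0002,0.001,0,0,0,0,0.5]]}}

```text
t: 10.15
eef_pos: [0.5241, -0.0613, 0.0443]
tool_rot: [-0.0, 0.754, 0.657, -0.0]
contact_force: [-0.4, -2.7, -1.2]
gripper_width: 0.499
grasp_force: 0.0
```

Request:
{"method": "jog_arm", "body": {"deltas": [[0.0001,0.001,0,0,0,0,0.5]]}}

```text
t: 10.25
eef_pos: [0.5242, -0.0603, 0.0443]
tool_rot: [0.0, 0.754, 0.657, 0.0]
contact_force: [0.3, -3.2, 0.0]
gripper_width: 0.501
grasp_force: 0.0
```

Request:
{"method": "jog_arm", "body": {"deltas": [[0.0002,0.001,0,0,0,0,0.5],[0.0001,0.001,0,0,0,0,0.5]]}}

```text
t: 10.45
eef_pos: [0.5244, -0.0585, 0.0443]
tool_rot: [0.0, 0.754, 0.657, -0.0]
contact_force: [-1.0, -5.2, 0.1]
gripper_width: 0.502
grasp_force: 0.0
```

Request:
{"method": "jog_arm", "body": {"deltas": [[0.0001,0.001,0,0,0,0,0.5]]}}

```text
t: 10.55
eef_pos: [0.5243, -0.0582, 0.0443]
tool_rot: [0.0, 0.754, 0.657, -0.001]
contact_force: [-1.3, -6.7, 1.1]
gripper_width: 0.5
grasp_force: 0.0
```

The tin has met the stop; sliding takes about 3 N. I continue in finer steps.

Request:
{"method": "jog_arm", "body": {"deltas": [[0.0001,0.001,0,0,0,0,0.5]]}}

```text
t: 10.65
eef_pos: [0.5242, -0.0579, 0.0443]
tool_rot: [0.0, 0.754, 0.657, -0.001]
contact_force: [-2.8, -7.7, 1.3]
gripper_width: 0.498
grasp_force: 0.0
```

Request:
{"method": "jog_arm", "body": {"deltas": [[0.0001,0.0005,0,0,0,0,0.5],[0,0,0,0,0,0,0.5]]}}

```text
t: 10.85
eef_pos: [0.5242, -0.0578, 0.0443]
tool_rot: [0.0, 0.754, 0.656, -0.001]
contact_force: [-2.5, -7.9, 1.1]
gripper_width: 0.498
grasp_force: 0.0
```

Request:
{"method": "jog_arm", "body": {"deltas": [[0.0001,0.001,0,0,0,0,0.5],[0,0,0,0,0,0,0.5]]}}

```text
t: 11.05
eef_pos: [0.5241, -0.0574, 0.0443]
tool_rot: [0.001, 0.755, 0.656, -0.002]
contact_force: [-2.1, -9.2, 1.8]
gripper_width: 0.498
grasp_force: 0.0
```

Request:
{"method": "jog_arm", "body": {"deltas": [[0.0001,0.001,0,0,0,0,0.5],[0,0,0,0,0,0,0.5]]}}

```text
t: 11.25
eef_pos: [0.524, -0.0571, 0.0443]
tool_rot: [0.001, 0.755, 0.656, -0.002]
contact_force: [-2.6, -10.8, 1.9]
gripper_width: 0.499
grasp_force: 0.0
```

Run:
```python
from h import *
o=bot.get_obs()
print(o["t"],o["eef_pos"],o["contact_force"],o["torque"])
im,K,e,M=cam("top");np.savez("top3.npz",im=im,K=K,e=e,M=M)
a=cv2.resize(im[145:295,230:430,::-1],(800,600),interpolation=cv2.INTER_CUBIC)
cv2.imwrite("pics/p5.png",a)
```

```text
11.25 [ 0.52402015 -0.05708206  0.04429376] [ -2.64500073 -10.78078096   1.94321237] [-1.88087952  0.46040585  0.14463196]
```

View pics/p5.png

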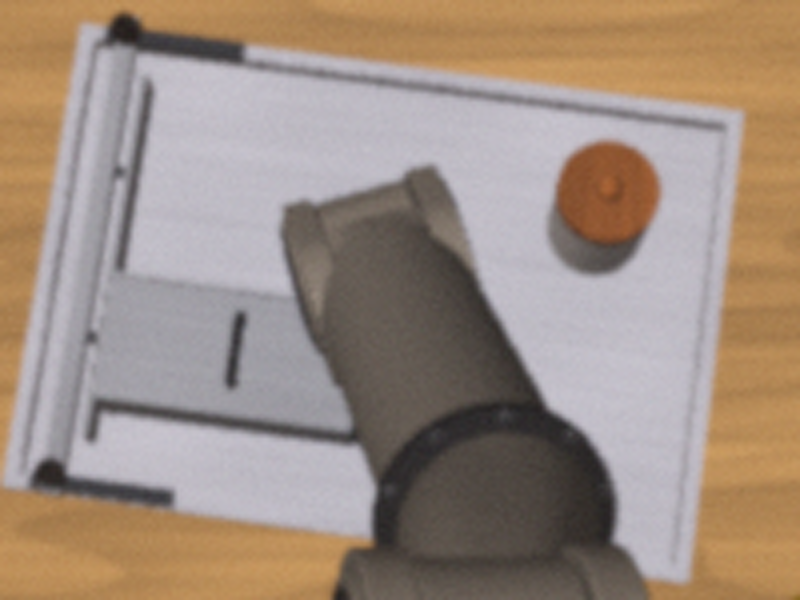

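The tin sits flush on the plate: its near edge runs from crop (98,403) to (350,435), parallel to the tray. I press a little more, to about 10 N on the stop, and hold.

Request:
{"method": "jog_arm", "body": {"deltas": [[0.0001,0.001,0,0,0,0,0.5],[0,0.0005,0,0,0,0,0.5],[0,0,0,0,0,0,0.5],[0,0,0,0,0,0,0.5],[0,0,0,0,0,0,0.5],[0,0,0,0,0,0,0.5],[0,0,0,0,0,0,0.5]]}}

```text
t: 12.0
eef_pos: [0.5239, -0.0567, 0.0443]
tool_rot: [0.001, 0.755, 0.656, -0.002]
contact_force: [-4.0, -13.7, 3.6]
gripper_width: 0.5
grasp_force: 0.0
```

Run:
```python
from h import *
d=np.load("top3.npz");K,e,M=d["K"],d["e"],d["M"]
f=lambda p,z:toz(K,e,M,p[0]/4+230,p[1]/4+145,z)[:2]
a=lambda p,q:np.arctan2(*(p-q)[::-1])
print(a(f((115,272),.083),f((290,294),.083)),a(f((98,402),.083),f((350,434),.083)))
print(bot.get_obs()["contact_force"])
```

```text
1.4419401281213695 1.4426103506050094
[ -3.9847672  -13.65757507   3.5772045 ]
```

Request:
{"method": "jog_arm", "body": {"deltas": [[0,-0.001,0,0,0,0,0.5],[0,-0.001,0,0,0,0,0.5],[0,-0.001,0,0,0,0,0.5],[0,-0.001,0,0,0,0,0.5],[0,-0.001,0,0,0,0,0.5],[-0.0001,-0.001,0,0,0,0,0.5],[-0.0001,-0.001,0,0,0,0,0.5],[-0.0001,-0.001,0,0,0,0,0.5],[-0.0001,-0.001,0,0,0,0,0.5],[-0.0001,-0.001,0,0,0,0,0.5]]}}

```text
t: 13.0
eef_pos: [0.5249, -0.062, 0.0444]
tool_rot: [0.0, 0.754, 0.657, 0.0]
contact_force: [0.1, 0.6, 0.4]
gripper_width: 0.499
grasp_force: 0.0
```

Request:
{"method": "jog_arm", "body": {"deltas": [[-0.0005,-0.003,0,0,0,0,0.5],[-0.001,-0.006,0,0,0,0,0.5],[-0.001,-0.01,0,0,0,0,0.5],[-0.001,-0.01,0,0,0,0,0.5],[-0.001,-0.01,0.01,0,0,0,0.5],[-0.001,-0.01,0.03,0,0,0,0.5],[0,-0.01,0.04,0,0,0,0.5],[0,-0.02,0.04,0,0,0,0.5],[0,-0.04,0.04,0,0,0,0.5],[0,-0.04,0,0,0,0,0.5]]}}

```text
t: 14.0
eef_pos: [0.522, -0.2184, 0.2062]
tool_rot: [0.004, 0.753, 0.658, 0.003]
contact_force: [1.8, 0.4, 0.1]
gripper_width: 0.505
grasp_force: 0.0
```

Request:
{"method": "jog_arm", "body": {"deltas": [[0,-0.04,0,0,0,0,0.5],[0,-0.04,0,0,0,0,0.5],[0,0,0,0,0,0,0.5],[0,0,0,0,0,0,0.5]]}}

```text
t: 14.4
eef_pos: [0.5182, -0.2985, 0.2]
tool_rot: [0.0, 0.755, 0.656, 0.0]
contact_force: [0.3, 0.6, -0.2]
gripper_width: 0.5
grasp_force: 0.0
```

Run:
```python
from h import *
print(bot.get_obs()["eef_pos"],bot.get_obs()["contact_force"])
im,K,e,M=cam("top")
cv2.imwrite("pics/p6.png",cv2.resize(im[145:295,230:430,::-1],(800,600),interpolation=cv2.INTER_CUBIC))
```

```text
[ 0.51818353 -0.29846008  0.20003687] [ 0.28256641  0.61731128 -0.24528099]
```

View pics/p6.png

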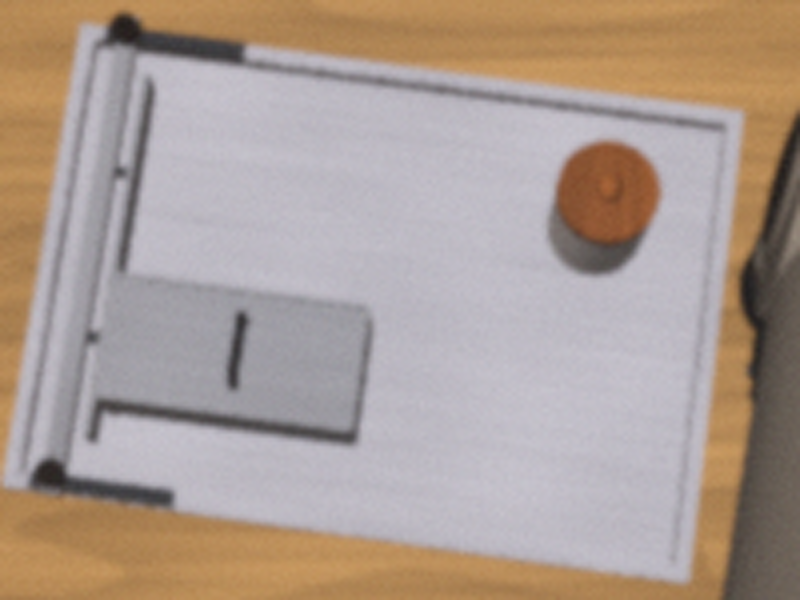

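The tin lies lid up and square, seated against the plate with its leading edge at crop (115,272) to (98,402). The canister is still at (608,192). I'm handing it in.

```bash
python3 -c "
from station import bot
print(bot.hand_in())"
```

```text
the job is handed in; nothing more can be done
None
```

The tin was pushed over onto its back (lid up), slid square against the end stop, pressed there at an estimated 10 N and left in place; the last picture shows it seated and the canister unmoved, and the job is handed in, though no verdict came back.

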